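Free the grinder's cover plate from its left-hand clamp knob

ROBOT

A 7-joint arm with a two-finger parallel gripper is mounted at the origin on a cart in front of the work surface, level with it; the furniture and walls round the work are solid. World frame = base frame: x ahead of the robot, y to its left, z up, the work surface at z = 0. Lengths are in m, angles in rad, forces in N, time in s.
With the tool pointing down it reaches from about 0.4 to 0.875 m from the base axis. Payload 6.5 kg.
Tool frame: the origin (TCP) lies midway between the tips of the shut fingers; the grasp point (between the pads) lies robot.pinch_z behind it (robot.pinch_z is the distance from the TCP to the grasp point, in m); y points along the fingers, z is the direction in which the jaws open and shut, and the axes are right-handed (so a half turn about y gives the same grasp; the last joint's range is limited). The gripper opens to 88 mm and grips with 3 to 60 N. Pads are 18 mm wide; open, the fingers measure 123 mm over their backs; the gripper's body (75 mm by 187 mm) begins 45 mm behind the grasp point.
Start: joints at [1.251, 0.536, -0.004, 1.538, 0.003, 1.067, -0.071], TCP at [0.163, -0.629, 0.239] pointing down, gripper open.
Joint ranges: [-2.7, 2.7], [-0.37, 2.16], [-1.27, 1.26], [0.24, 2.4], [-1.31, 4.45], [0.19, 1.91], [-2.76, 2.76]. Speed limits (rad/s): [2.39, 2.39, 3.14, 3.14, 3.14, 3.14, 3.14].

INTERFACE

Orientations are given as a unit quaternion [w, x, y, z].
In Python, from cell import robot gives the robot as it stands.
- The arm moves only by the tool servo_tool, never from a script. Its argument "steps" is a list of rows, each a list of 3 entries, a list of its own where there are three numbers: the finger opening in m, from 0 to 0.0881, then the shift along the world's x, y, z in m, then the turn about the world's z in degrees. A call has 1 to 12 rows; each row shifts and turns the commanded pose from where the row before left it; what a row does not reach is not made up. A row lasts 1/12 s, in which the tool goes at most 41.7 mm and 7.16 degrees, less where a joint would pass 70% of its speed; a pose out of reach is approached as far as the arm can. A call is refused whole if a number of a shift passes 0.0417 or a number of a turn 7.16, either way. A call with a gripper value outside its range is refused whole. The fingers move at their own pace and stop on an object; the grip force is fixed at half the most. Time passes only in rows, so rows that do not move let the fingers close. It gives the time, the measured TCP pose, the force and the opening at its end, in the units of the state.
- robot.state(): the state, without advancing time (a new reading comes with each control period).
- robot.snapshot(name): name is "scene" or "top"; returns a dict with "color" (400x640x3 uint8, red, green, blue), "K" (3x3 intrinsics, pixels), "dist" ([k1, k2, p1, p2, k3] as OpenCV has them; the pictures are not rectified), "R" (3x3) and "t" (3): a world point X has camera coordinates R X + t. Camera axes: x right, y down, z forward; pixel columns grow to the right and rows downward; lengths in m; the calibration is good to about 2 mm. A picture is of the moment at which its call begins. There is no depth.
- robot.close_job(): hands the job in, once; it reports no verdict.
The state is a dict: "time": time; "q": joint angles; "joint_vel": joint speeds; "joint_efforts": joint torques, N m; "eef_pos": TCP position; "ee_rot": TCP orientation; "contact_force": force on the tool from outside, world axes, zero at the start; "wrist_torque": the same for the moment, N m; "gripper_width": finger opening in m.
Only numpy, scipy, OpenCV 4.12 (cv2) and the standard library are available. Lean on these libraries where they do the work, as an engineer would, in place of code of your own. Each camera call takes 0.05 s, during which the arm holds its last target. There are 200 camera calls.

TASK

Open the coffee grinder for cleaning: its black clamp knob has a left-hand thread, so it loosens clockwise seen from above; feel that it gives that way, then turn it until it is fully out against its stop, never forcing it at either end so that the spindle is dragged round with it. Then slide the steel keyhole plate out from under the knob by its upright fin, pulling it only once it is free, and lay it flat on the wooden serving board without dropping it. Leave the tamper, the cups and the dessert cup where they stand.

Things in the scene. Friction and masses are not known exactly. Their poses are not given: they have to be found in the camera images.
- grinder: grey low grinder body, hopper off, flat deck 70 mm high, 112 mm wide, fixed. Origin: on the counter, on the upright spindle's axis; z up; -x is its front, the way the plate slides out. It reaches 60 mm in front of the axis and 90 mm behind; a rear hump (48 to 88 mm behind) is 91 mm high. Guide rails on the deck, 6 mm high, beside the plate leave it 2.5 mm play on each side
- knob: black T-bar clamp knob on the spindle: bar 56 mm long (its x), 14 mm thick (its y), 24 mm high. Origin: on the axis, mid-bar. Left-hand thread: clockwise from above raises it 2.5 mm per rad. It starts screwed down by an unknown amount; 1.7 to 2.7 rad clockwise bring it to a hard stop under the 13 mm washer on the spindle's end. It stays where left
- knob_boss (a point): centre of the underside of the knob's steel boss (26 mm wide, 6 mm high, below a flange 40 mm wide; stem above 20 mm thick). The boss sits in the plate's hole and locks it; it clears the plate only near the top stop. Turning takes under 0.15 N m clockwise, 0.15 to 0.2 N m the wrong way, until it jams at the bottom
- spindle_mark (a point): point that turns with the spindle, 25 mm beside its axis at deck height (not visible; in line with the slot in the spindle's end). Its angle at the start is arbitrary. Only the drive holds the spindle: a knob forced against either end of its thread with more than about 0.6 N m drags it round, which must not happen
- plate: loose steel keyhole plate 127 x 66 x 7 mm, about 0.16 kg, on the grinder's deck under the knob. Origin: on its underside, centre of its 30 mm hole. It reaches 95 mm in front (-x) and 32 mm behind; a 16 mm slot from the hole to the rear edge lets the 10 mm spindle pass. Slide it 65 to 80 mm to the front before lifting it past the knob
- plate_fin (a point): middle of the upright fin on the plate, to be pinched: 60 mm in front of the hole's centre and 21 mm above the plate's underside; fin 30 mm long along the plate's x, 10 mm thick along its y, top 35 mm above the underside
- plate_mid (a point): middle of the plate's underside, 32 mm in front of its hole's centre
- serving_board: plain wooden board 172 x 262 mm, 16 mm thick, fixed flat on the counter to the right of the grinder, long side along its own y. Origin: centre of its underside
- tamper: loose coffee tamper with dark wooden handle, 58 mm wide, 94 mm high, origin at the centre of its foot; bystander
- porcelain_cups: two white stacked cups, 82 mm wide, 89 mm high, origin at the centre of the foot; bystander
- pudding: dessert cup, 78 mm wide, 80 mm high, on a round wooden coaster; origin at the centre of its foot; bystander
Not all that is in view belongs to the job. Several things have the shape of the plate; the one meant has the colours described above.

How it is judged:
By the outcome, as a careful person would: the job done as asked, in the order asked, and still so for the second after the job is handed in, with the robot touching nothing.
It also fails if it takes over 72 s, if anything falls off the work surface, if the arm or the gripper's body presses on something with over 40 N, if the wrist force passes 120 N, or if a joint passes its speed limit or range.

## Working session

There is one attempt and no reset: what is moved stays moved. The work goes in short steps, Python scripts to look and compute and a tool call to move; the robot and the scene stay as the last step left them, time stands still between calls to the robot, and variables do not carry over. Pictures are saved under pics/ and viewed, about 8 in all and at most 12, crops included, and the job is handed in when it is done.

Besides the shell and the picture viewer there is one more tool, called after "Call:" by a JSON object that holds its "op" and its "data", one argument or row to a line. servo_tool: Moves the arm, as the interface text tells. Its arguments: {"type":"object","properties":{"steps":{"type":"array"}},"required":["steps"]}

```bash
mkdir -p pics; ls
cat > h.py <<'E'
import numpy as np, cv2, pickle
from cell import robot
def snap(cam,name):
    s=robot.snapshot(cam); pickle.dump(s,open(f'pics/{name}.pkl','wb'))
    cv2.imwrite(f'pics/{name}.png',s['color'][:,:,::-1]); return s
def load(name): return pickle.load(open(f'pics/{name}.pkl','rb'))
def ray(s,uv):
    p=cv2.undistortPoints(np.array([[uv]],float),s['K'],np.array(s['dist'],float))[0,0]
    R=np.array(s['R']);return -R.T@s['t'], R.T@np.array([p[0],p[1],1])
def atz(s,uv,z):
    c,d=ray(s,uv);return c+d*(z-c[2])/d[2]
def tri(s1,a,s2,b):
    c1,d1=ray(s1,a);c2,d2=ray(s2,b)
    k=np.linalg.lstsq(np.c_[d1,-d2],c2-c1,rcond=None)[0]
    p,q=c1+k[0]*d1,c2+k[1]*d2;return (p+q)/2,np.linalg.norm(p-q)
def proj(s,X):
    R=np.array(s['R']);return cv2.projectPoints(np.array(X,float).reshape(-1,3),cv2.Rodrigues(R)[0],np.array(s['t'],float),s['K'],np.array(s['dist'],float))[0][:,0]
E
python3 - <<'E'
from h import *
np.set_printoptions(precision=4,suppress=True)
a=snap('scene','s0');b=snap('top','t0')
for s in(a,b): print(s['K'],-np.array(s['R']).T@s['t'],s['R'])
cv2.imwrite('pics/both.png',np.vstack([a['color'],b['color']])[:,:,::-1][:, :])
print(robot.state(),robot.pinch_z)
E
```

```text
pics
[[476.8927   0.     321.3173]
 [  0.     476.8927 203.9979]
 [  0.       0.       1.    ]] [-0.2297  1.0444  0.6737] [[-0.7806 -0.6248  0.0151]
 [-0.2614  0.3044 -0.916 ]
 [ 0.5677 -0.719  -0.4009]]
[[457.1782   0.     308.329 ]
 [  0.     457.1782 205.8156]
 [  0.       0.       1.    ]] [ 0.3243 -0.0309  1.6896] [[ 0.0139 -0.9997 -0.0179]
 [-0.9867 -0.0109 -0.1624]
 [ 0.1621  0.0199 -0.9866]]
{'time': 0.1, 'q': array([ 1.2508,  0.5371, -0.0044,  1.5387,  0.0026,  1.0673, -0.0712]), 'joint_vel': array([-0.0005, -0.0015,  0.    , -0.0021,  0.    ,  0.001 ,  0.001 ]), 'joint_efforts': array([  0.0029, -57.2073,   0.9942, -25.2229,  -0.0562,   0.0134,
         0.    ]), 'eef_pos': array([ 0.1631, -0.6287,  0.2379]), 'ee_rot': array([ 0.0894, -0.0896,  0.7019, -0.7009]), 'contact_force': array([ 0.0549,  0.3926, -0.6158]), 'wrist_torque': array([ 0.0042, -0.0421,  0.0047]), 'gripper_width': 0.08835069546257705} 0.0187
```

View pics/s0.png

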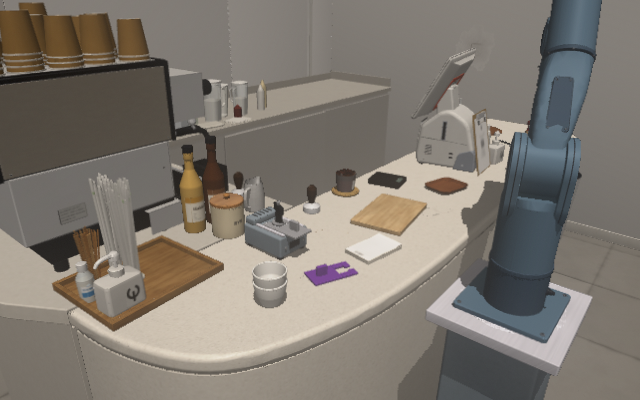

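View pics/t0.png

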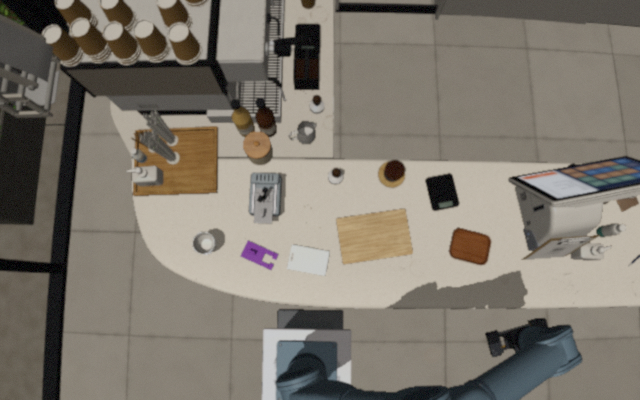

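The scene view shows the grinder at about (277,232), with a steel plate and fin under its black knob. A purple lookalike plate lies at (331,273), the wooden board at (390,213), the tamper at (311,200), the cups at (270,284) and the dessert cup at (346,182). In the top view the grinder is at (265,195), the purple plate at (258,255) and the board at (374,236). The steel plate on the grinder fits the description. I'll enlarge it to confirm.

Run:
```python
from h import *
a=load('s0')['color'];b=load('t0')['color']
A=cv2.resize(a[190:265,237:317],None,fx=7,fy=7,interpolation=cv2.INTER_CUBIC)  # 560x525
B=cv2.resize(b[165:230,240:292],None,fx=8,fy=8,interpolation=cv2.INTER_CUBIC) # 416x520
A=cv2.resize(a[195:260,240:315],None,fx=5,fy=5,interpolation=cv2.INTER_CUBIC)
im=np.zeros((520,800,3),np.uint8);im[:325,:375]=A;im[:520,384:800]=B
cv2.imwrite('pics/c1.png',im[:,:,::-1])
```

```text
(no output)
```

View pics/c1.png

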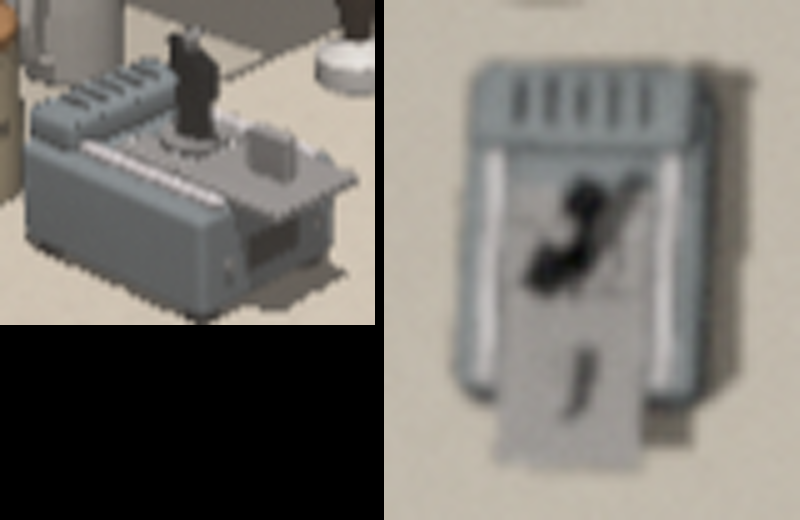

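The crop confirms it: the grey steel plate lies under the black T-knob, with its fin near (270,155) in the left panel. The purple plate on the counter is a decoy. Next I'll measure from both views.

Run:
```python
from h import *
np.set_printoptions(precision=4,suppress=True)
a=load('s0');b=load('t0')
S=lambda x,y:(240+x/5-.4,195+y/5-.4); T=lambda x,y:(240+(x-384)/8-.44,165+y/8-.44)
for n,p,q in [('pl front L',S(278,217),T(497,464)),('pl front R',S(356,178),T(640,466)),('bar far end top',S(178,35),T(590,190)),('bar near end top',S(212,68),T(540,275))]:
    X,e=tri(a,p,b,q);print(n,X,e)
for n,q,z in [('hump BL',T(476,64),.091),('hump BR',T(692,64),.091),('hump FL',T(474,148),.08),('front L',T(462,395),.07),('front R',T(692,402),.07),('railL b',T(495,152),.076),('railL f',T(486,385),.076),('railR b',T(670,155),.076),('railR f',T(657,388),.076),('fin top f',T(572,415),.105),('fin top b',T(588,348),.105),('plL',T(497,464),.077),('plR',T(640,466),.077)]:
    print(n,atz(b,q,z))
for n,q,z in [('fin f',S(297,140),.105),('fin b',S(250,126),.105),('plL',S(278,217),.077),('plR',S(356,178),.077)]: print(n,atz(a,q,z))
# board corners in top
for q in [(337,217),(407,208),(412,253),(342,263)]: print('board',atz(b,q,.016))
```

```text
pl front L [0.527  0.196  0.0763] 0.0007115349379305661
pl front R [0.5267 0.1318 0.0752] 0.00022070628585318084
bar far end top [0.6406 0.1515 0.1359] 0.0022237547606103847
bar near end top [0.6007 0.1705 0.1342] 0.0037971315064572807
hump BL [0.7062 0.2094 0.091 ]
hump BR [0.707  0.1118 0.091 ]
hump FL [0.6699 0.2106 0.08  ]
front L [0.5586 0.2135 0.07  ]
front R [0.5566 0.1098 0.07  ]
railL b [0.669  0.2015 0.076 ]
railL f [0.5623 0.202  0.076 ]
railR b [0.6683 0.122  0.076 ]
railR f [0.5619 0.1251 0.076 ]
fin top f [0.5452 0.1594 0.105 ]
fin top b [0.575  0.1532 0.105 ]
plL [0.5266 0.1957 0.077 ]
plR [0.5265 0.1317 0.077 ]
fin f [0.5428 0.1628 0.105 ]
fin b [0.5742 0.1663 0.105 ]
plL [0.5265 0.1972 0.077 ]
plR [0.5243 0.1345 0.077 ]
board [ 0.5587 -0.1037  0.016 ]
board [ 0.5952 -0.3637  0.016 ]
board [ 0.4286 -0.379   0.016 ]
board [ 0.3898 -0.1227  0.016 ]
```

Run:
```python
from h import *
a=load('s0');b=load('t0')
def mask(s,x,y,z,yaw,k=4,sh=None):
    c,n=np.cos(yaw),np.sin(yaw)
    P=[(x+c*u-n*v,y+n*u+c*v,z+w) for u in(-.028,.028) for v in(-.007,.007) for w in(-.012,.012)]
    m=np.zeros((400*k,640*k),np.uint8);cv2.fillConvexPoly(m,cv2.convexHull(np.round((proj(s,P)+.5)*k).astype(np.int32)),255)
    return cv2.resize(m,(640,400),interpolation=cv2.INTER_AREA)/255.
gs=[]
for s,(u0,v0,u1,v1) in((a,(268,196,290,227)),(b,(254,183,276,206))):
    g=s['color'].max(2).astype(float);d=np.zeros_like(g);d[v0:v1,u0:u1]=np.clip((85-g[v0:v1,u0:u1])/40,0,1);gs.append(d)
best=[]
for z in np.arange(.112,.134,.003):
  for yaw in np.radians(range(-90,90,5)):
    for x in(.617,.621,.625):
      for y in(.160,.1635,.167):
        es=[np.abs(mask(s,x,y,z,yaw)-d).sum() for s,d in zip((a,b),gs)]
        best.append((sum(es),es[0],es[1],x,y,z,np.degrees(yaw)))
best.sort()
for r in best[:8]: print(np.round(r,3))
r=best[0];out=[]
for s,d,(u0,v0,u1,v1) in((a,gs[0],(262,190,302,232)),(b,gs[1],(246,180,286,222))):
    f=9;im=cv2.resize(s['color'][v0:v1,u0:u1],None,fx=f,fy=f,interpolation=cv2.INTER_CUBIC)
    m=(mask(s,*r[3:6],np.radians(r[6]))[v0:v1,u0:u1]*255).astype(np.uint8);m=cv2.resize(m,None,fx=f,fy=f)
    cv2.drawContours(im,cv2.findContours((m>127).astype(np.uint8),0,1)[0],-1,(255,0,0),1);out.append(im)
cv2.imwrite('pics/c2.png',np.hstack(out)[:,:,::-1])
```

```text
[ 96.988  47.09   49.898   0.621   0.164   0.112 -40.   ]
[ 98.35   49.2    49.15    0.625   0.16    0.112 -40.   ]
[100.58   55.175  45.405   0.625   0.16    0.112 -35.   ]
[101.283  55.297  45.986   0.621   0.164   0.112 -35.   ]
[101.608  46.956  54.652   0.621   0.164   0.112 -45.   ]
[101.933  56.285  45.648   0.625   0.16    0.115 -35.   ]
[102.55   51.295  51.256   0.621   0.164   0.115 -40.   ]
[103.435  55.741  47.694   0.621   0.164   0.115 -35.   ]
```

View pics/c2.png

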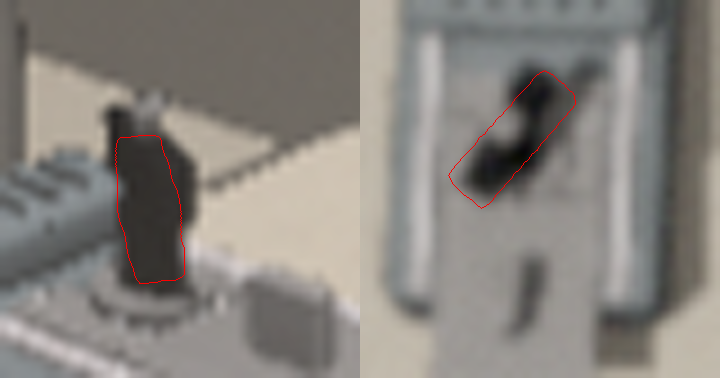

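```bash
cat > fit.py <<'E'
from h import *
def mask(s,x,y,z,yaw,k=4):
    c,n=np.cos(yaw),np.sin(yaw)
    P=[(x+c*u-n*v,y+n*u+c*v,z+w) for u in(-.028,.028) for v in(-.007,.007) for w in(-.012,.012)]
    Q=[(x+.01*np.cos(t),y+.01*np.sin(t),h) for t in np.linspace(0,6,16) for h in(z-.03,z)]
    W=[(x+.0065*np.cos(t),y+.0065*np.sin(t),h) for t in np.linspace(0,6,16) for h in(z+.015,z+.017)]
    m=np.zeros((400*k,640*k),np.uint8)
    for p,v in((P,255),(Q,255)): cv2.fillConvexPoly(m,cv2.convexHull(np.round((proj(s,p)+.5)*k).astype(np.int32)),v)
    return cv2.resize(m,(640,400),interpolation=cv2.INTER_AREA)/255.
def run(sn,tn,name,W=((268,196,292,227),(250,180,280,208))):
    a=load(sn);b=load(tn);gs=[]
    for s,(u0,v0,u1,v1) in((a,W[0]),(b,W[1])):
        g=s['color'].max(2).astype(float);d=np.zeros_like(g);d[v0:v1,u0:u1]=np.clip((95-g[v0:v1,u0:u1])/50,0,1);gs.append(d)
    best=[]
    for z in np.arange(.114,.134,.003):
      for yaw in np.radians(range(-90,90,5)):
        for x in(.617,.621,.625):
          for y in(.160,.1635,.167):
            es=[np.abs(mask(s,x,y,z,yaw)-d).sum() for s,d in zip((a,b),gs)]
            best.append((sum(es),es[0],es[1],x,y,z,np.degrees(yaw)))
    best.sort()
    for r in best[:6]: print(np.round(r,3))
    print('scene only',np.round(min(best,key=lambda r:r[1]),3),'top only',np.round(min(best,key=lambda r:r[2]),3))
    r=best[0];out=[]
    for s,(u0,v0,u1,v1) in((a,(262,190,302,232)),(b,(246,180,286,222))):
        f=9;im=cv2.resize(s['color'][v0:v1,u0:u1],None,fx=f,fy=f,interpolation=cv2.INTER_CUBIC)
        m=(mask(s,*r[3:6],np.radians(r[6]))[v0:v1,u0:u1]*255).astype(np.uint8);m=cv2.resize(m,None,fx=f,fy=f)
        cv2.drawContours(im,cv2.findContours((m>127).astype(np.uint8),0,1)[0],-1,(255,0,0),1);out.append(im)
    cv2.imwrite(f'pics/{name}.png',np.hstack(out)[:,:,::-1])
if __name__=='__main__':
    run('s0','t0','c3')
E
python3 fit.py
```

```text
[ 97.411  51.274  46.136   0.625   0.16    0.117 -35.   ]
[ 98.468  49.989  48.478   0.621   0.164   0.117 -40.   ]
[ 98.542  53.394  45.147   0.625   0.16    0.114 -35.   ]
[ 98.728  50.97   47.758   0.621   0.164   0.12  -35.   ]
[ 99.207  52.808  46.398   0.621   0.164   0.117 -35.   ]
[101.597  51.695  49.902   0.625   0.16    0.114 -40.   ]
scene only [109.378  47.647  61.731   0.617   0.167   0.123 -35.   ] top only [ 1.18485e+02  7.70400e+01  4.14450e+01  6.25000e-01  1.60000e-01
  1.14000e-01 -2.50000e+01]
```

View pics/c3.png

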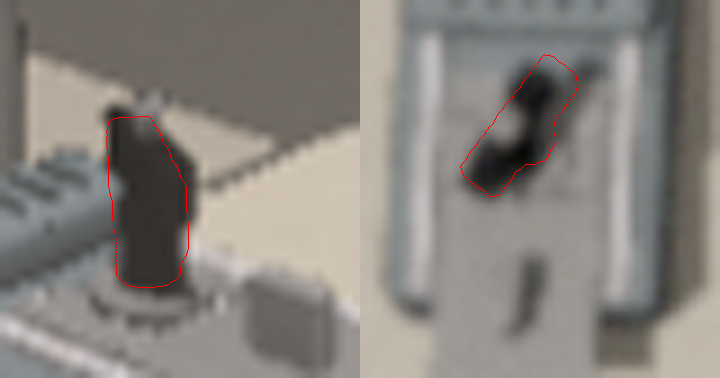

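Run:
```python
from h import *
from scipy.spatial.transform import Rotation as Ro
s=robot.state();w,x,y,z=s['ee_rot'];M=Ro.from_quat([x,y,z,w]).as_matrix();print(M.round(3)); print('jaw yaw',np.degrees(np.arctan2(M[1,2],M[0,2])))
```

```text
[[-0.968 -0.001  0.251]
 [-0.251  0.001 -0.968]
 [ 0.    -1.    -0.002]]
jaw yaw -75.4536026068469
```

Call:
{"op": "servo_tool", "data": {
  "steps": [
    [0.088,[0.02,0.03,0.02],0],
    [0.088,[0.02,0.03,0.02],7],
    [0.088,[0.02,0.03,0.02],7]
  ]
}}

```text
time: 0.35
eef_pos: [0.2233, -0.5377, 0.2984]
ee_rot: [0.176, -0.176, 0.686, -0.684]
contact_force: [0.2, -0.3, 0.3]
gripper_width: 0.0881
```

Run:
```python
from h import *
from scipy.spatial.transform import Rotation as Ro
s=robot.state();w,x,y,z=s['ee_rot'];M=Ro.from_quat([x,y,z,w]).as_matrix();print('jaw yaw',np.degrees(np.arctan2(M[1,2],M[0,2])),s['q'],s['eef_pos'],s['time'])
```

```text
jaw yaw -61.2114467696428 [ 1.16373573  0.36586178 -0.08375622  1.6522968   0.03346616  1.12678094
  0.00271915] [ 0.22329632 -0.53768871  0.2984338 ] 0.35
```

Call:
{"op": "servo_tool", "data": {
  "steps": [
    [0.088,[0.03,0.03,0],6.2],
    [0.088,[0.03,0.03,0],6.2],
    [0.088,[0.03,0.03,0],6.2],
    [0.088,[0.03,0.03,0],6.2],
    [0.088,[0.03,0.03,0],6.2],
    [0.088,[0.03,0.03,0],6.2],
    [0.088,[0.03,0.03,0],6.2],
    [0.088,[0.03,0.03,0],6.2],
    [0.088,[0.03,0.03,0],6.2],
    [0.088,[0.03,0.03,0],6.2]
  ]
}}

```text
time: 1.18
eef_pos: [0.5187, -0.2429, 0.2986]
ee_rot: [-0.504, 0.504, -0.496, 0.496]
contact_force: [0.3, 0.3, -0.2]
gripper_width: 0.0875
```

Call:
{"op": "servo_tool", "data": {
  "steps": [
    [0.088,[0.0098,0.04,0],6.1],
    [0.088,[0.0098,0.04,0],6.1],
    [0.088,[0.0098,0.04,0],6.1],
    [0.088,[0.0098,0.04,0],6.1],
    [0.088,[0.0098,0.04,0],6.1],
    [0.088,[0.0098,0.04,0],6.1],
    [0.088,[0.0098,0.04,0],6.1],
    [0.088,[0.0098,0.04,0],6.1],
    [0.088,[0.0098,0.04,0],6.1],
    [0.088,[0.0098,0.04,0],6.1],
    [0.088,[0,0,0],0]
  ]
}}

```text
time: 2.1
eef_pos: [0.6144, 0.1657, 0.2984]
ee_rot: [0.689, -0.685, 0.169, -0.167]
contact_force: [-1.5, 0.1, -0.0]
gripper_width: 0.088
```

```bash
cat > st.py <<'E'
from h import *
from scipy.spatial.transform import Rotation as Ro
np.set_printoptions(precision=4,suppress=True)
s=robot.state();w,x,y,z=s['ee_rot'];M=Ro.from_quat([x,y,z,w]).as_matrix();print('yaw',np.degrees(np.arctan2(M[1,2],M[0,2])).round(2),'down',M[:,1].round(3),'q',s['q'],'pos',s['eef_pos'],'t',s['time'],'F',s['contact_force'],'T',s['wrist_torque'],'g',s['gripper_width'])
E
python3 st.py
```

```text
yaw 62.46 down [-0.001  0.007 -1.   ] q [ 0.1673  0.5675 -0.7507  1.4785  0.3899  1.2486  0.4623] pos [0.6144 0.1657 0.2984] t 2.1 F [-1.5196  0.1333 -0.0021] T [ 0.0472 -0.03   -0.0144] g 0.08804473894645513
```

Call:
{"op": "servo_tool", "data": {
  "steps": [
    [0.088,[0,0,-0.03],0],
    [0.088,[0,0,-0.03],0],
    [0.088,[0,0,-0.03],0],
    [0.088,[0,0,-0.03],0],
    [0.088,[0,0,0],0],
    [0.088,[0,0,0],0]
  ]
}}

```text
time: 2.6
eef_pos: [0.6148, 0.1548, 0.1776]
ee_rot: [-0.685, 0.686, -0.175, 0.173]
contact_force: [0.2, 0.1, 1.3]
gripper_width: 0.0883
```

```bash
python3 st.py
```

```text
yaw 61.53 down [-0.003 -0.001 -1.   ] q [ 0.1456  0.68   -0.6879  1.6006  0.4805  1.0402  0.3915] pos [0.6148 0.1548 0.1776] t 2.6 F [0.2395 0.0695 1.3286] T [ 0.032  -0.1981  0.0748] g 0.0882782297805419
```

Call:
{"op": "servo_tool", "data": {
  "steps": [
    [0.088,[0.006,0.0085,-0.02],0],
    [0.088,[0,0,-0.02],0],
    [0.088,[0,0,-0.02],0],
    [0.088,[0,0,-0.0135],0],
    [0.088,[0,0,0],0]
  ]
}}

```text
time: 3.02
eef_pos: [0.6213, 0.1634, 0.1043]
ee_rot: [-0.685, 0.686, -0.174, 0.173]
contact_force: [0.2, 0.7, 0.5]
gripper_width: 0.0878
```

```bash
python3 st.py
python3 - <<'E'
from h import *
a=snap('scene','s1');b=snap('top','t1')
A=cv2.resize(a['color'][150:250,230:330],None,fx=5,fy=5,interpolation=cv2.INTER_CUBIC)
B=cv2.resize(b['color'][160:230,235:291],None,fx=5,fy=5,interpolation=cv2.INTER_CUBIC)
im=np.zeros((500,780,3),np.uint8);im[:,:500]=A;im[:350,500:]=B
cv2.imwrite('pics/c4.png',im[:,:,::-1])
E
```

```text
yaw 61.52 down [-0.002 -0.001 -1.   ] q [ 0.099   0.7784 -0.6376  1.6195  0.5479  0.9314  0.3373] pos [0.6213 0.1634 0.1043] t 3.0167 F [0.1941 0.6914 0.5439] T [-0.0078 -0.1676 -0.0118] g 0.08782410384849827
```

View pics/c4.png

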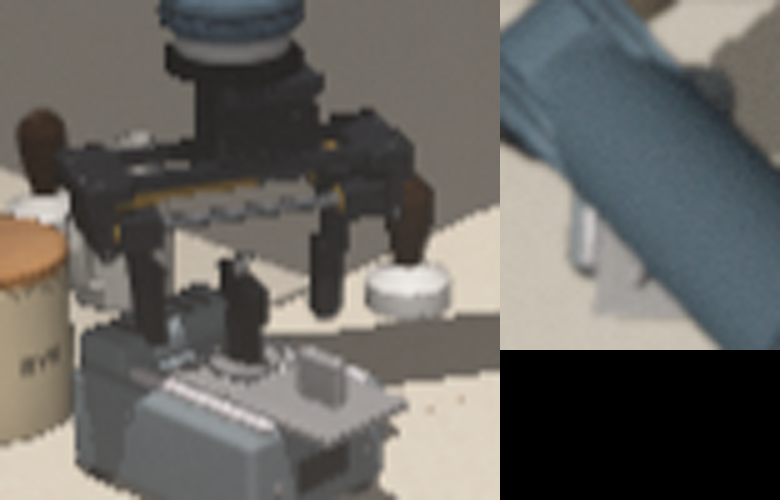

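The picture shows the open fingers on either side of the knob bar at about (245,310), clear of the deck, the fin and the tamper. I'll close with a slight clockwise bias.

Call:
{"op": "servo_tool", "data": {
  "steps": [
    [0.05,[0,0,0],-5],
    [0.022,[0,0,0],0],
    [0.022,[0,0,0],0],
    [0.022,[0,0,0],0],
    [0.022,[0,0,0],0],
    [0.022,[0,0,0],0]
  ]
}}

```text
time: 3.62
eef_pos: [0.622, 0.1639, 0.1055]
ee_rot: [0.677, -0.677, 0.203, -0.203]
contact_force: [0.6, -0.1, -0.2]
gripper_width: 0.0498
```

```bash
python3 st.py
```

```text
yaw 56.59 down [ 0.  0. -1.] q [ 0.0875  0.7711 -0.6195  1.6196  0.5316  0.9248  0.2623] pos [0.622  0.1639 0.1055] t 3.6167 F [ 0.5909 -0.1432 -0.1557] T [ 0.0151 -0.1107  0.0329] g 0.04977772737687178
```

Call:
{"op": "servo_tool", "data": {
  "steps": [
    [0.016,[0,0,0],0],
    [0.012,[0,0,0],0],
    [0.0,[0,0,0],0],
    [0.0,[0,0,0],0],
    [0.0,[0,0,0],0],
    [0.0,[0,0,0],0]
  ]
}}

```text
time: 4.12
eef_pos: [0.6203, 0.1615, 0.1048]
ee_rot: [-0.675, 0.679, -0.205, 0.203]
contact_force: [-5.1, -5.0, 6.3]
gripper_width: 0.0186
```

```bash
python3 st.py
```

```text
yaw 56.49 down [-0.004 -0.005 -1.   ] q [ 0.0879  0.7709 -0.6177  1.6214  0.5317  0.9287  0.2615] pos [0.6203 0.1615 0.1048] t 4.1167 F [-5.1398 -4.9865  6.3135] T [-1.2259  1.0613 -0.0565] g 0.018564247330574688
```

Call:
{"op": "servo_tool", "data": {
  "steps": [
    [0.0,[0,0,0],0],
    [0.0,[0,0,0],0],
    [0.0,[0,0,0],0],
    [0.0,[0,0,0],0]
  ]
}}

```text
time: 4.45
eef_pos: [0.6203, 0.1615, 0.1048]
ee_rot: [-0.675, 0.679, -0.205, 0.203]
contact_force: [-5.1, -4.7, 4.6]
gripper_width: 0.0186
```

```bash
python3 st.py
```

```text
yaw 56.49 down [-0.004 -0.004 -1.   ] q [ 0.0879  0.7708 -0.6177  1.6215  0.5317  0.9286  0.2615] pos [0.6203 0.1615 0.1048] t 4.45 F [-5.0617 -4.7092  4.5785] T [-1.2051  0.9929 -0.0204] g 0.01858916443310093
```

The opening stopped at 18.6 mm with no z-torque. That means the tips are on the 20 mm stem below the bar, not on the 14 mm bar. I'll open a little, rise, recentre and close again.

Call:
{"op": "servo_tool", "data": {
  "steps": [
    [0.034,[0,0,0],0],
    [0.034,[-0.0018,-0.0025,0],0],
    [0.034,[0,0,0.008],0],
    [0.034,[0,0,0],0],
    [0.0,[0,0,0],0],
    [0.0,[0,0,0],0],
    [0.0,[0,0,0],0],
    [0.0,[0,0,0],0],
    [0.0,[0,0,0],0],
    [0.0,[0,0,0],0]
  ]
}}

```text
time: 5.28
eef_pos: [0.6201, 0.1613, 0.1138]
ee_rot: [-0.677, 0.677, -0.203, 0.204]
contact_force: [-1.1, -0.9, 5.5]
gripper_width: 0.0138
```

```bash
python3 st.py
```

```text
yaw 56.55 down [ 0.    -0.001 -1.   ] q [ 0.0953  0.7574 -0.6254  1.6229  0.5244  0.935   0.2682] pos [0.6201 0.1613 0.1138] t 5.2833 F [-1.0923 -0.9104  5.5211] T [-0.3796  0.3035  0.0812] g 0.0138388362823219
```

The bar is gripped at 13.8 mm. Now a small clockwise turn to feel whether it gives.

Call:
{"op": "servo_tool", "data": {
  "steps": [
    [0.0,[0,0,0.0001],-2],
    [0.0,[0,0,0.0001],-2],
    [0.0,[0,0,0.0001],-2],
    [0.0,[0,0,0.0001],-2],
    [0.0,[0,0,0],0]
  ]
}}

```text
time: 5.7
eef_pos: [0.6201, 0.1614, 0.1142]
ee_rot: [-0.661, 0.661, -0.251, 0.251]
contact_force: [-1.9, -1.6, 6.4]
gripper_width: 0.0138
```

```bash
python3 st.py
```

```text
yaw 48.45 down [ 0.    -0.001 -1.   ] q [ 0.0754  0.7476 -0.5939  1.624   0.4973  0.9253  0.1458] pos [0.6201 0.1614 0.1142] t 5.7 F [-1.8507 -1.6362  6.427 ] T [-0.428   0.2686  0.0531] g 0.013784534738188524
```

It gives: z-torque stays at 0.05 N m and the width hasn't changed. I'll carry on to about 80°, which is safely short of the earliest possible stop at 97°.

Call:
{"op": "servo_tool", "data": {
  "steps": [
    [0.0,[0,0,0.00026],-6],
    [0.0,[0,0,0.00026],-6],
    [0.0,[0,0,0.00026],-6],
    [0.0,[0,0,0.00026],-6],
    [0.0,[0,0,0.00026],-6],
    [0.0,[0,0,0.00026],-6],
    [0.0,[0,0,0.00026],-6],
    [0.0,[0,0,0.00026],-6],
    [0.0,[0,0,0.00026],-6],
    [0.0,[0,0,0.00026],-6],
    [0.0,[0,0,0.00026],-6],
    [0.0,[0,0,0],0]
  ]
}}

```text
time: 6.7
eef_pos: [0.6208, 0.1616, 0.1171]
ee_rot: [-0.418, 0.417, -0.57, 0.571]
contact_force: [0.4, -0.7, 5.5]
gripper_width: 0.0141
```

```bash
python3 st.py
```

```text
yaw -17.65 down [ 0.002 -0.    -1.   ] q [-0.1008  0.6868 -0.3253  1.6339  0.2708  0.8639 -0.8421] pos [0.6208 0.1616 0.1171] t 6.7 F [ 0.4463 -0.6743  5.5462] T [-0.1176 -0.1108  0.0012] g 0.014088694522963309
```

Call:
{"op": "servo_tool", "data": {
  "steps": [
    [0.0,[0,0,0.00017],-4],
    [0.0,[0,0,0.00017],-4],
    [0.0,[0,0,0.00017],-4],
    [0.0,[0,0,0.00017],-4],
    [0.0,[0,0,0],0]
  ]
}}

```text
time: 7.12
eef_pos: [0.621, 0.1616, 0.1179]
ee_rot: [-0.336, 0.334, -0.622, 0.623]
contact_force: [1.2, -1.3, 6.3]
gripper_width: 0.0138
```

```bash
python3 st.py
```

```text
yaw -33.42 down [ 0.002  0.    -1.   ] q [-0.1457  0.6772 -0.2591  1.6365  0.2154  0.8541 -1.075 ] pos [0.621  0.1616 0.1179] t 7.1167 F [ 1.2172 -1.269   6.2535] T [-0.2208 -0.2033 -0.0184] g 0.013784302036647844
```

Call:
{"op": "servo_tool", "data": {
  "steps": [
    [0.0,[0,0,0.0001],-2],
    [0.0,[0,0,0.0001],-2],
    [0.0,[0,0,0],0]
  ]
}}

```text
time: 7.37
eef_pos: [0.621, 0.1616, 0.118]
ee_rot: [-0.315, 0.313, -0.633, 0.634]
contact_force: [0.9, -1.6, 5.2]
gripper_width: 0.0139
```

```bash
python3 st.py
```

```text
yaw -37.28 down [ 0.002  0.    -1.   ] q [-0.1566  0.6752 -0.243   1.6371  0.2018  0.8519 -1.132 ] pos [0.621  0.1616 0.118 ] t 7.3667 F [ 0.9478 -1.5636  5.16  ] T [-0.1549 -0.3464  0.0449] g 0.013867303975491133
```

Call:
{"op": "servo_tool", "data": {
  "steps": [
    [0.0,[0,0,0.0001],-2],
    [0.0,[0,0,0.0001],-2],
    [0.0,[0,0,0],0]
  ]
}}

```text
time: 7.62
eef_pos: [0.621, 0.1615, 0.1182]
ee_rot: [-0.292, 0.291, -0.644, 0.644]
contact_force: [1.6, -1.1, 6.0]
gripper_width: 0.0141
```

```bash
python3 st.py
```

```text
yaw -41.29 down [ 0.002  0.    -1.   ] q [-0.1682  0.6731 -0.2259  1.6378  0.1876  0.8499 -1.191 ] pos [0.621  0.1615 0.1182] t 7.6167 F [ 1.5768 -1.1218  5.9727] T [-0.1708 -0.3307  0.1017] g 0.014083635720329253
```

Call:
{"op": "servo_tool", "data": {
  "steps": [
    [0.0,[0,0,0.0001],-2],
    [0.0,[0,0,0.0001],-2],
    [0.0,[0,0,0],0]
  ]
}}

```text
time: 7.87
eef_pos: [0.6211, 0.1615, 0.1184]
ee_rot: [-0.27, 0.268, -0.654, 0.654]
contact_force: [1.7, -1.8, 5.4]
gripper_width: 0.0138
```

```bash
python3 st.py
```

```text
yaw -45.29 down [ 0.002  0.    -1.   ] q [-0.1799  0.6712 -0.2089  1.6385  0.1734  0.848  -1.25  ] pos [0.6211 0.1615 0.1184] t 7.8667 F [ 1.7356 -1.8114  5.4428] T [-0.1764 -0.4306  0.1   ] g 0.01382721662182609
```

Call:
{"op": "servo_tool", "data": {
  "steps": [
    [0.0,[0,0,0.0001],-2],
    [0.0,[0,0,0.0001],-2],
    [0.0,[0,0,0],0]
  ]
}}

```text
time: 8.12
eef_pos: [0.6211, 0.1614, 0.1185]
ee_rot: [-0.247, 0.245, -0.663, 0.663]
contact_force: [2.5, -0.8, 5.9]
gripper_width: 0.0138
```

```bash
python3 st.py
```

```text
yaw -49.3 down [ 0.002  0.    -1.   ] q [-0.1917  0.6695 -0.1917  1.6393  0.1592  0.8461 -1.3089] pos [0.6211 0.1614 0.1185] t 8.1167 F [ 2.5183 -0.8257  5.8706] T [-0.1731 -0.4803  0.1101] g 0.013812552516845072
```

Call:
{"op": "servo_tool", "data": {
  "steps": [
    [0.0,[0,0,0.0001],-2],
    [0.0,[0,0,0.0001],-2],
    [0.0,[0,0,0],0]
  ]
}}

```text
time: 8.37
eef_pos: [0.6211, 0.1614, 0.1187]
ee_rot: [-0.223, 0.222, -0.671, 0.671]
contact_force: [3.0, -1.9, 5.5]
gripper_width: 0.0136
```

```bash
python3 st.py
```

```text
yaw -53.3 down [ 0.002  0.    -1.   ] q [-0.2035  0.6678 -0.1745  1.6401  0.145   0.8444 -1.3678] pos [0.6211 0.1614 0.1187] t 8.3667 F [ 3.0069 -1.9253  5.4587] T [-0.2153 -0.5245  0.06  ] g 0.013559136476584013
```

Call:
{"op": "servo_tool", "data": {
  "steps": [
    [0.0,[0,0,0.0001],-2],
    [0.0,[0,0,0.0001],-2],
    [0.0,[0,0,0],0]
  ]
}}

```text
time: 8.62
eef_pos: [0.6211, 0.1614, 0.1189]
ee_rot: [-0.2, 0.198, -0.678, 0.679]
contact_force: [2.8, -1.8, 5.4]
gripper_width: 0.014
```

```bash
python3 st.py
```

```text
yaw -57.28 down [ 0.002  0.    -1.   ] q [-0.2154  0.6662 -0.1573  1.6408  0.131   0.8428 -1.4264] pos [0.6211 0.1614 0.1189] t 8.6167 F [ 2.7619 -1.8192  5.3943] T [-0.2788 -0.7148  0.3212] g 0.014025156664403175
```

Torque jumped from about 0.1 to 0.32 N m. I'll hold for a fresh reading.

Call:
{"op": "servo_tool", "data": {
  "steps": [
    [0.0,[0,0,0],0]
  ]
}}

```text
time: 8.7
eef_pos: [0.6211, 0.1614, 0.1189]
ee_rot: [-0.2, 0.199, -0.678, 0.679]
contact_force: [3.7, -0.9, 5.1]
gripper_width: 0.0137
```

```bash
python3 st.py
```

```text
yaw -57.2 down [ 0.002  0.    -1.   ] q [-0.2152  0.6663 -0.1576  1.6408  0.1312  0.8428 -1.4252] pos [0.6211 0.1614 0.1189] t 8.7 F [ 3.7038 -0.8557  5.0869] T [-0.2371 -0.6769  0.3364] g 0.013707285614945568
```

Call:
{"op": "servo_tool", "data": {
  "steps": [
    [0.0,[0,0,0],-0.5],
    [0.0,[0,0,0],0]
  ]
}}

```text
time: 8.87
eef_pos: [0.6211, 0.1614, 0.1188]
ee_rot: [-0.197, 0.196, -0.679, 0.679]
contact_force: [3.8, -1.9, 5.7]
gripper_width: 0.0137
```

```bash
python3 st.py
```

```text
yaw -57.71 down [ 0.002  0.    -1.   ] q [-0.2166  0.6661 -0.1556  1.6409  0.1294  0.8426 -1.4327] pos [0.6211 0.1614 0.1188] t 8.8667 F [ 3.8272 -1.9297  5.7171] T [-0.2602 -0.7299  0.3311] g 0.0137294328481216
```

Call:
{"op": "servo_tool", "data": {
  "steps": [
    [0.0,[0,0,0],-1],
    [0.0,[0,0,0],0]
  ]
}}

```text
time: 9.03
eef_pos: [0.6211, 0.1614, 0.1189]
ee_rot: [-0.191, 0.19, -0.681, 0.681]
contact_force: [3.2, -1.7, 5.6]
gripper_width: 0.0137
```

```bash
python3 st.py
```

```text
yaw -58.72 down [ 0.002 -0.    -1.   ] q [-0.2197  0.6658 -0.1511  1.6411  0.1259  0.8422 -1.4476] pos [0.6211 0.1614 0.1189] t 9.0333 F [ 3.2457 -1.7058  5.6367] T [-0.2488 -0.6837  0.4642] g 0.0136528025073522
```

Torque rises to 0.46 N m and now climbs with angle, so this is the hard stop, about 114° or 2.0 rad from the start. I'll ease off, release, lift, and look.

Call:
{"op": "servo_tool", "data": {
  "steps": [
    [0.0,[0,0,0],1],
    [0.0,[0,0,0],0],
    [0.03,[0,0,0],0],
    [0.03,[0,0,0],0],
    [0.04,[0,0,0],0],
    [0.04,[0,0,0.03],0],
    [0.04,[0,0,0.03],0],
    [0.04,[-0.02,0,0.02],-6],
    [0.04,[-0.02,0,0],-6],
    [0.04,[-0.022,0,0],-6],
    [0.04,[0,0,0],-6],
    [0.04,[0,0,0],-6]
  ]
}}

```text
time: 10.03
eef_pos: [0.5557, 0.1612, 0.1975]
ee_rot: [-0.011, 0.013, -0.707, 0.707]
contact_force: [0.1, 0.2, 0.4]
gripper_width: 0.04
```

```bash
python3 st.py;python3 - <<'E'
from h import *
a=snap('scene','s2')
A=cv2.resize(a['color'][170:255,235:320],None,fx=6,fy=6,interpolation=cv2.INTER_CUBIC)
cv2.imwrite('pics/c5.png',A[:,:,::-1])
E
```

```text
yaw -88.05 down [-0.003 -0.001 -1.   ] q [-0.3156  0.4656 -0.0585  1.7649  0.0328  0.9154 -1.9247] pos [0.5557 0.1612 0.1975] t 10.0333 F [0.0885 0.2285 0.3802] T [ 0.0832 -0.0432 -0.0222] g 0.03997357530847638
```

View pics/c5.png

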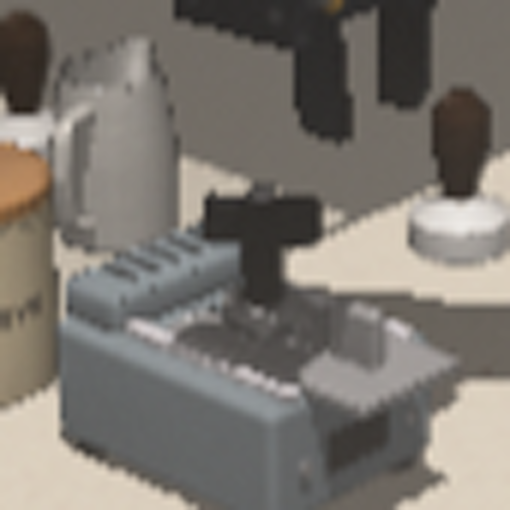

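The knob now stands up with its bar under the washer at (262,200), and the plate and fin at (360,335) are unmoved. Next I'll go down over the fin.

Call:
{"op": "servo_tool", "data": {
  "steps": [
    [0.04,[0,0.0015,-0.03],-2],
    [0.04,[0,0,-0.03],0],
    [0.04,[0,0,-0.03],0],
    [0.04,[0,0,-0.015],0],
    [0.04,[0,0,-0.01],0],
    [0.04,[0,0,0],0]
  ]
}}

```text
time: 10.58
eef_pos: [0.556, 0.1623, 0.0808]
ee_rot: [0.0, 0.003, -0.707, 0.708]
contact_force: [-0.1, -1.0, 0.4]
gripper_width: 0.0402
```

```bash
python3 st.py
```

```text
yaw -89.79 down [-0.005 -0.002 -1.   ] q [-0.3261  0.6332 -0.0475  1.8254  0.0438  0.6893 -1.9656] pos [0.556  0.1623 0.0808] t 10.5833 F [-0.0982 -0.9837  0.3823] T [ 0.017   0.0212 -0.0405] g 0.040218617469679745
```

Call:
{"op": "servo_tool", "data": {
  "steps": [
    [0.02,[0,0,0],0],
    [0.0,[0,0,0],0],
    [0.0,[0,0,0],0],
    [0.0,[0,0,0],0],
    [0.0,[0,0,0],0],
    [0.0,[0,0,0],0],
    [0.0,[0,0,0],0]
  ]
}}

```text
time: 11.17
eef_pos: [0.5586, 0.163, 0.0843]
ee_rot: [0.001, 0.0, 0.707, -0.707]
contact_force: [-1.5, -1.0, 6.3]
gripper_width: 0.0098
```

```bash
python3 st.py
```

```text
yaw -89.95 down [ 0.001  0.    -1.   ] q [-0.3266  0.6283 -0.0467  1.8229  0.0435  0.6901 -1.9678] pos [0.5586 0.163  0.0843] t 11.1667 F [-1.5312 -1.0133  6.3473] T [-0.1902  0.2105 -0.0013] g 0.009828209438703902
```

The fin is gripped at 9.8 mm. I'll pull 10 mm gently and feel for resistance.

Call:
{"op": "servo_tool", "data": {
  "steps": [
    [0.0,[-0.003,0,0.0004],0],
    [0.0,[-0.003,0,0],0],
    [0.0,[-0.004,0,0],0],
    [0.0,[0,0,0],0]
  ]
}}

```text
time: 11.5
eef_pos: [0.5481, 0.1632, 0.0842]
ee_rot: [0.001, 0.0, 0.707, -0.707]
contact_force: [0.2, 0.2, 4.8]
gripper_width: 0.0097
```

```bash
python3 st.py
```

```text
yaw -89.94 down [ 0.001  0.    -1.   ] q [-0.3323  0.6154 -0.0475  1.8496  0.0439  0.6765 -1.9751] pos [0.5481 0.1632 0.0842] t 11.5 F [0.2268 0.2414 4.8325] T [-0.024  -0.2228  0.0076] g 0.009699302700340008
```

Almost no force, and 10 mm is past the hole's clearance, so the plate is free. I'll slide it to 72 mm and look before lifting.

Call:
{"op": "servo_tool", "data": {
  "steps": [
    [0.0,[-0.01,0,0],0],
    [0.0,[-0.01,0,0],0],
    [0.0,[-0.01,0,0],0],
    [0.0,[-0.01,0,0],0],
    [0.0,[-0.01,0,0],0],
    [0.0,[-0.01,0,0],0],
    [0.0,[-0.002,0,0],0],
    [0.0,[0,0,0],0]
  ]
}}

```text
time: 12.17
eef_pos: [0.4838, 0.1629, 0.0835]
ee_rot: [0.001, 0.002, -0.707, 0.707]
contact_force: [-3.7, 0.6, 4.7]
gripper_width: 0.0098
```

```bash
python3 st.py;python3 - <<'E'
from h import *
a=snap('scene','s3')
A=cv2.resize(a['color'][170:255,235:330],None,fx=6,fy=6,interpolation=cv2.INTER_CUBIC)
cv2.imwrite('pics/c6.png',A[:,:,::-1])
E
```

```text
yaw -89.91 down [-0.003 -0.001 -1.   ] q [-0.3716  0.5412 -0.0516  2.0036  0.046   0.6011 -2.0231] pos [0.4838 0.1629 0.0835] t 12.1667 F [-3.6981  0.6121  4.7007] T [ 0.0142  0.4224 -0.0421] g 0.009831574489973693
```

View pics/c6.png

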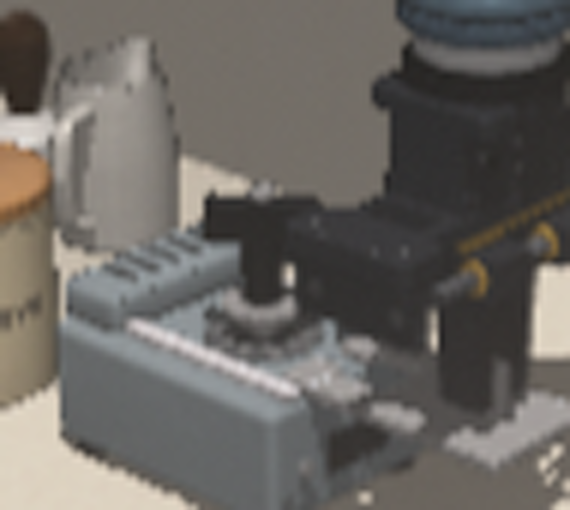

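The plate came out with the gripper, and its rear edge at about (350,360) is clear in front of the knob flange. Now I'll lift and carry it.

Call:
{"op": "servo_tool", "data": {
  "steps": [
    [0.0,[-0.003,0,0.002],0],
    [0.0,[0,0,0.005],0],
    [0.0,[0,0,0.01],0],
    [0.0,[0,0,0.014],0],
    [0.0,[0,0,0.014],0],
    [0.0,[0,0,0.014],0],
    [0.0,[0,0,0.014],0],
    [0.0,[0,0,0.014],0],
    [0.0,[0,0,0.014],0],
    [0.0,[0,0,0.009],0],
    [0.0,[0,0,0],0]
  ]
}}

```text
time: 13.13
eef_pos: [0.4844, 0.1633, 0.196]
ee_rot: [0.001, 0.001, 0.708, -0.707]
contact_force: [-0.7, 0.2, -0.7]
gripper_width: 0.0096
```

```bash
python3 st.py
```

```text
yaw -89.98 down [ 0.003  0.001 -1.   ] q [-0.3657  0.3567 -0.0582  1.9424  0.0275  0.8395 -2.009 ] pos [0.4844 0.1633 0.196 ] t 13.1333 F [-0.6724  0.1711 -0.7413] T [ 0.0362  0.009  -0.0119] g 0.009633804331768739
```

Call:
{"op": "servo_tool", "data": {
  "steps": [
    [0.0,[0,-0.01,0],0],
    [0.0,[0,-0.018,0],0.8],
    [0.0,[-0.002,-0.018,0],0.8],
    [0.0,[-0.002,-0.018,0],0.8],
    [0.0,[-0.002,-0.018,0],0.8],
    [0.0,[-0.002,-0.018,0],0.8],
    [0.0,[-0.002,-0.018,0],0],
    [0.0,[-0.002,-0.018,0],0],
    [0.0,[-0.002,-0.018,0],0],
    [0.0,[-0.002,-0.018,0],0],
    [0.0,[-0.002,-0.018,0],0],
    [0.0,[0,-0.018,0],0]
  ]
}}

```text
time: 14.13
eef_pos: [0.4634, -0.0468, 0.1927]
ee_rot: [-0.024, 0.026, -0.707, 0.707]
contact_force: [0.4, -0.6, -1.8]
gripper_width: 0.0095
```

Call:
{"op": "servo_tool", "data": {
  "steps": [
    [0.0,[0,-0.018,0],0],
    [0.0,[0,-0.018,0],0.8],
    [0.0,[0,-0.018,0],0.8],
    [0.0,[0,-0.018,0],0.8],
    [0.0,[0,-0.018,0],0.8],
    [0.0,[0,-0.018,0],0.8],
    [0.0,[0,-0.018,0],0],
    [0.0,[0,-0.018,0],0],
    [0.0,[0,-0.018,0],0],
    [0.0,[0,-0.018,0],0],
    [0.0,[0,-0.016,0],0],
    [0.0,[0,0,0],0]
  ]
}}

```text
time: 15.13
eef_pos: [0.4632, -0.2452, 0.1928]
ee_rot: [-0.047, 0.048, -0.705, 0.706]
contact_force: [-0.0, 0.6, -1.5]
gripper_width: 0.0099
```

```bash
python3 st.py;python3 - <<'E'
from h import *
a=snap('scene','s4');b=snap('top','t4')
A=cv2.resize(a['color'][120:260,310:450],None,fx=4,fy=4,interpolation=cv2.INTER_CUBIC)
B=cv2.resize(b['color'][190:290,325:425],None,fx=2,fy=2,interpolation=cv2.INTER_CUBIC)
im=np.zeros((560,760,3),np.uint8);im[:,:560]=A;im[:200,560:]=B
cv2.imwrite('pics/c7.png',im[:,:,::-1])
E
```

```text
yaw -82.25 down [-0.002 -0.002 -1.   ] q [ 0.3307  0.3823  0.0857  1.9165 -0.0396  0.8456 -0.999 ] pos [ 0.4632 -0.2452  0.1928] t 15.1333 F [-0.0443  0.6446 -1.4522] T [-0.025   0.0646 -0.0331] g 0.009907948988168788
```

View pics/c7.png

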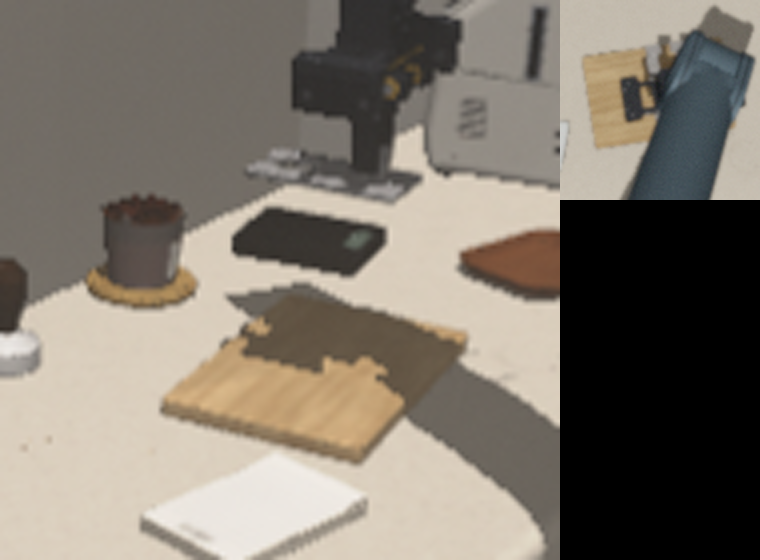

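The plate is held and looks about level above the board: its rear end is at (250,165) and its front at (400,190). I'll check its pitch by projecting the model.

Run:
```python
from h import *
a=load('s4');y=np.radians(7.75);c,n=np.cos(y),np.sin(y)
for z in(.179,.186):
  P=[(0.4632+c*u-n*v,-.2452+n*u+c*v,z) for u,v in((.094,.033),(.094,-.033),(-.033,-.033),(-.033,.033))]
  print(((proj(a,P)+.5-[310,120])*4).round(0).tolist())
b=load('t0')
for q in [(337,217),(407,208),(412,253),(342,263)]: print(proj(load('s0'),[atz(b,q,.016)]).round(1))
```

```text
[[246.0, 177.0], [280.0, 156.0], [424.0, 183.0], [394.0, 206.0]]
[[246.0, 169.0], [280.0, 148.0], [425.0, 175.0], [395.0, 198.0]]
[[349.8 218.6]]
[[383.  192.6]]
[[426.1 203.2]]
[[398.5 232. ]]
```

Model and picture agree, so the plate is level. Lowering.

Call:
{"op": "servo_tool", "data": {
  "steps": [
    [0.0,[0,0,-0.01],0],
    [0.0,[0,0,-0.02],0],
    [0.0,[0,0,-0.02],0],
    [0.0,[0,0,-0.02],0],
    [0.0,[0,0,-0.02],0],
    [0.0,[0,0,-0.02],0],
    [0.0,[0,0,-0.02],0],
    [0.0,[0,0,-0.015],0],
    [0.0,[0,0,-0.008],0],
    [0.0,[0,0,-0.003],0],
    [0.0,[0,0,0],0],
    [0.0,[0,0,0],0]
  ]
}}

```text
time: 16.23
eef_pos: [0.4655, -0.2409, 0.0382]
ee_rot: [-0.05, 0.05, -0.705, 0.705]
contact_force: [0.4, -0.8, -1.3]
gripper_width: 0.0095
```

```bash
python3 st.py
```

```text
yaw -81.93 down [ 0.001 -0.    -1.   ] q [ 0.3497  0.6393  0.0538  1.9865 -0.0653  0.5167 -0.9804] pos [ 0.4655 -0.2409  0.0382] t 16.2333 F [ 0.3613 -0.8017 -1.3212] T [-0.0631  0.0096  0.0064] g 0.009454693625387691
```

Call:
{"op": "servo_tool", "data": {
  "steps": [
    [0.0,[0,0,-0.002],0],
    [0.0,[0,0,-0.002],0],
    [0.0,[0,0,-0.002],0],
    [0.0,[0,0,-0.001],0],
    [0.0,[0,0,-0.001],0],
    [0.0,[0,0,0],0]
  ]
}}

```text
time: 16.73
eef_pos: [0.4651, -0.2411, 0.0303]
ee_rot: [0.05, -0.05, 0.705, -0.705]
contact_force: [-2.0, 1.3, 4.5]
gripper_width: 0.0099
```

```bash
python3 st.py
```

```text
yaw -81.96 down [ 0.  0. -1.] q [ 0.3515  0.6542  0.0522  1.9869 -0.0663  0.502  -0.9794] pos [ 0.4651 -0.2411  0.0303] t 16.7333 F [-1.9798  1.3161  4.5319] T [ 0.2093  0.4588 -0.0055] g 0.009946959761911919
```

Call:
{"op": "servo_tool", "data": {
  "steps": [
    [0.0,[0,0,-0.0008],0],
    [0.0,[0,0,0],0]
  ]
}}

```text
time: 16.9
eef_pos: [0.4652, -0.241, 0.0302]
ee_rot: [0.05, -0.05, 0.705, -0.705]
contact_force: [-3.7, 3.2, 15.9]
gripper_width: 0.0098
```

```bash
python3 st.py
```

```text
yaw -81.96 down [ 0.  0. -1.] q [ 0.3516  0.6543  0.0521  1.9868 -0.0664  0.502  -0.9793] pos [ 0.4652 -0.241   0.0302] t 16.9 F [-3.673   3.1693 15.8617] T [0.5274 0.978  0.0344] g 0.009832531898045171
```

Call:
{"op": "servo_tool", "data": {
  "steps": [
    [0.012,[0,0,0],0],
    [0.016,[0,0,0],0],
    [0.024,[0,0,0],0],
    [0.036,[0,0,0.003],0],
    [0.036,[0,0,0.005],0],
    [0.036,[0,0,0.015],0],
    [0.036,[0,0,0.03],0],
    [0.036,[0,0,0.03],0],
    [0.036,[0,0,0.04],0],
    [0.036,[0,0,0.04],0],
    [0.036,[0,0,0.03],0],
    [0.036,[0,0,0],0]
  ]
}}

```text
time: 17.9
eef_pos: [0.4684, -0.2428, 0.2286]
ee_rot: [-0.053, 0.046, -0.704, 0.707]
contact_force: [1.5, -0.3, 0.6]
gripper_width: 0.036
```

Call:
{"op": "servo_tool", "data": {
  "steps": [
    [0.036,[-0.02,-0.03,0],0],
    [0.036,[-0.02,-0.03,0],0],
    [0.036,[-0.02,-0.03,0],0],
    [0.036,[-0.02,-0.03,0],0],
    [0.036,[-0.02,-0.03,0],0],
    [0.036,[-0.02,-0.03,0],0],
    [0.036,[-0.02,-0.03,0],0],
    [0.036,[-0.02,-0.03,0],0],
    [0.036,[0,-0.03,0],0],
    [0.036,[0,-0.03,0],0],
    [0.036,[0,0,0],0]
  ]
}}

```text
time: 18.82
eef_pos: [0.3026, -0.5463, 0.2218]
ee_rot: [-0.047, 0.048, -0.704, 0.707]
contact_force: [-0.4, -0.2, -0.1]
gripper_width: 0.0364
```

```bash
python3 st.py;python3 - <<'E'
from h import *
a=snap('scene','s5');b=snap('top','t5')
A=cv2.resize(a['color'][170:310,240:440],None,fx=4,fy=4,interpolation=cv2.INTER_CUBIC)[:,:]
B=b['color'][150:280,190:430]
cv2.imwrite('pics/c8.png',np.vstack([A[:380],np.pad(cv2.resize(B,None,fx=1.6,fy=1.6),((0,0),(0,800-384),(0,0)))])[:,:,::-1])
for n in('s','t'):
    d=cv2.absdiff(load(n+'0')['color'],load(n+'5')['color']).max(2)
    for nm,X in(('tamper',(.7,.02,0)),):pass
print(np.abs(load('s0')['color'][175:215,300:325].astype(int)-a['color'][175:215,300:325]).mean(),np.abs(load('s0')['color'][165:195,333:358].astype(int)-a['color'][165:195,333:358]).mean(),np.abs(load('s0')['color'][260:305,250:290].astype(int)-a['color'][260:305,250:290]).mean())
E
```

```text
yaw -82.25 down [-0.001 -0.004 -1.   ] q [ 0.8456  0.513   0.2043  1.6383 -0.1154  0.9994 -0.349 ] pos [ 0.3026 -0.5463  0.2218] t 18.8167 F [-0.444  -0.1764 -0.0878] T [ 0.0349  0.0188 -0.0056] g 0.036379094767019664
5.318666666666667 4.148444444444444 6.901851851851852
```

View pics/c8.png

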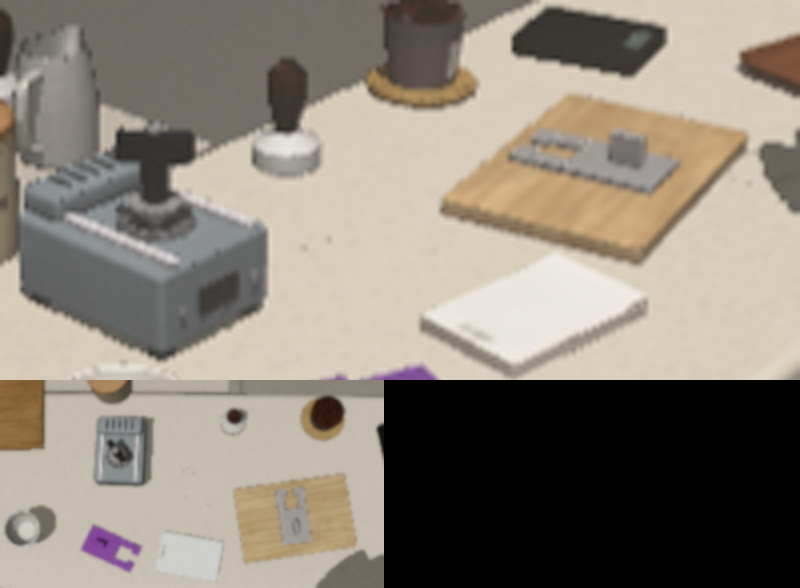

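The picture shows the plate lying flat within the board at about (595,160). The knob stands at the top of its spindle at (155,150), and the tamper, cups and dessert cup are where they were. The robot is clear, so I'm handing in.

```bash
python3 -c "
from cell import robot
print(robot.close_job(), robot.state()['time'])"
```

```text
the job is handed in; nothing more can be done
the job is handed in; nothing more can be done
```

The grinder is open: the knob is fully out, and the steel plate lies flat on the wooden serving board. I handed the job in after about 19 s of robot time, with the gripper empty and clear of everything.

- **Knob:** My first grip caught the 20 mm stem below the bar (18.6 mm opening), so I raised the gripper and took the bar at 13.8 mm. The knob gave clockwise at about 0.05–0.1 N m. I turned it about 2.0 rad, until the torque rose to 0.33 and then 0.46 N m at the stop. That is below the 0.6 N m that drags the spindle, and I eased off before letting go. The torque readings wander by about 0.05 N m, and the spindle mark can't be seen, so I couldn't check directly that the spindle stayed put.
- **Plate:** I gripped the fin at 9.8 mm and pulled. The first 10 mm met almost no force, so the plate was free. I slid it about 74 mm, lifted it and carried it over level. I lowered it until it touched the board (4.5 N), pressed a little to 16 N, and released it there.
- **Last checks:** The final pictures from both cameras show the plate flat well inside the board's edges and the knob at the top of its spindle. By eye, the tamper, the cups and the dessert cup are where they started. A pixel comparison of those areas gave small differences (4–7 grey levels) that I took for noise, without a reference to compare against.

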